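# Make up the finishing kit and the fitting kit

### The job

Make up two kits from the stock on the bench: the blue tray gets the dropper bottle and the sanding block, the yellow tray gets the red-capped jar and the green nut driver. In each tray the bottle or jar stands upright in the square compartment and the other thing lies flat on the floor of the long compartment, the nut driver lengthwise. Do not knock the bottle or jar over, and leave the marker and the tweezers where they lie.

Things in the scene. Friction and masses are not known exactly. Their poses are not given: they have to be found in the camera images.
- blue_tray: fixed blue plastic kit tray, 262 mm long (its own y) x 88 mm (x) x 12 mm high, with two open compartments, each with a thin grey mat in the middle of its floor. Floor 3 mm thick, walls and dividing wall 4 mm thick, tops 12 mm above the bench (so compartments are 9 mm deep). Origin: centre of the underside. Square compartment: 80 x 80 mm, centred at y = -87 mm. Long compartment: 80 mm (x) x 170 mm (y), centred at y = +42 mm. z is up
- yellow_tray: fixed yellow plastic kit tray, 262 mm long (its own y) x 88 mm (x) x 12 mm high, with two open compartments, each with a thin grey mat in the middle of its floor. Floor 3 mm thick, walls and dividing wall 4 mm thick, tops 12 mm above the bench (so compartments are 9 mm deep). Origin: centre of the underside. Square compartment: 80 x 80 mm, centred at y = -87 mm. Long compartment: 80 mm (x) x 170 mm (y), centred at y = +42 mm. z is up
- dropper_bottle: brown glass dropper bottle (wood finish) with a pale label and a black rubber bulb on top, standing upright, 102 mm tall, 70 g or so; body 33 mm in diameter up to z = 65 mm, then a collar 24 mm in diameter to z = 77 mm and the bulb, 13 mm in diameter, to 102 mm; gripped by the body. Origin: centre of the underside, z up
- sanding_block: brown cork sanding block, lying flat: 58 mm (its x) x 91 mm (y) x 34 mm high; gripped across x. Origin: centre of the underside, z up
- screw_jar: white jar of threaded inserts with a red screw cap, standing upright, 66 mm tall; body 50 mm in diameter up to z = 51 mm, cap 46 mm in diameter above. Origin: centre of the underside, z up
- nut_driver: nut driver with a thick green handle, lying down, 150 mm long along its y: handle 26 mm wide and 25 mm high from y = -3 to +75 mm, steel shaft 12 mm thick from there to y = -75 mm, 6 mm clear of the surface. Gripped across x at the handle, about y = +25 mm, it hangs level. Origin: middle of its length, at the underside as it lies at the start; z up at the start
- nut_driver_axis (a point): point on the nut driver's long axis at the middle of its length, 12.5 mm above its origin; same axes
- marker: white felt marker with a black cap lying among the stock, 18 x 130 (y) x 18 mm, not wanted in either kit. Origin: middle of the underside
- tweezers: steel tweezers lying flat, 15 x 118 (y) x 9 mm, not wanted in either kit. Origin: middle of the underside. Some 0.06 to 0.11 m beyond them (farther from the robot) the upright red lever of the toggle clamp on the bench rises to about 0.21 m, at about the same y: carry things round its near side or high over it
Things that resemble listed ones, but are neither listed nor needed, are in the scene too. What is shaped like the sanding_block but black or turquoise is not meant.

How it is judged (in metres and radians):
At the end, for the whole second after the job is handed in: All rest on their compartment's floor (within 5 mm), released, still: bottle and jar upright, centres within 22 mm each way of the square's centre; block flat, within 20 x 45 mm, driver within 30 x 15 mm of the long one's centre and 0.35 rad of its length; marker and tweezers moved under 30 mm (x of dropper_bottle in the frame of blue_tray between -0.022 and 0.022 m and y of dropper_bottle in the frame of blue_tray between -0.109 and -0.065 m and z of each of dropper_bottle, sanding_block in the frame of blue_tray below 0.008 m and angle between each of dropper_bottle, screw_jar's own z axis and vertical below 0.12 rad and x of sanding_block in the frame of blue_tray between -0.02 and 0.02 m and y of sanding_block in the frame of blue_tray between -0.003 and 0.087 m and angle between sanding_block's own z axis and vertical below 0.1 rad and x of screw_jar in the frame of yellow_tray between -0.022 and 0.022 m and y of screw_jar in the frame of yellow_tray between -0.109 and -0.065 m and z of screw_jar in the frame of yellow_tray below 0.008 m and x of nut_driver_axis in the frame of yellow_tray between -0.03 and 0.03 m and y of nut_driver_axis in the frame of yellow_tray between 0.027 and 0.057 m and z of nut_driver_axis in the frame of yellow_tray below 0.0205 m and angle between the y axis of nut_driver and the y axis of yellow_tray, either way round below 0.35 rad and linear speed of each of dropper_bottle, sanding_block, screw_jar, nut_driver below 0.02 m/s and distance of each of marker, tweezers from where it was at the start of the episode below 0.03 m); the robot touches nothing.
It fails at once if the dropper bottle or the jar is knocked or tipped over (angle between any of dropper_bottle, screw_jar's own z axis and vertical above 0.8 rad).
It fails at once if the marker or the tweezers are taken or pushed away (distance of any of marker, tweezers from where it was at the start of the episode above 0.04 m).
It also fails if it takes over 125 s, if anything falls off the work surface, if the arm or the gripper's body presses on something with over 40 N, if the wrist force passes 120 N, or if a joint passes its speed limit or range.

### The arm

A 7-joint arm with a two-finger parallel gripper is mounted at the origin on a cart in front of the work surface, level with it; the furniture and walls round the work are solid. World frame = base frame: x ahead of the robot, y to its left, z up, the work surface at z = 0. Lengths are in mm, angles in rad, forces in N, time in s.
With the tool pointing down it reaches from about 400 to 875 mm from the base axis. Payload 4.4 kg.
Tool frame: the origin (TCP) lies at the very end of the fingers, on their centre line; the grasp point (between the pads) lies 19 mm behind it (manip.pinch_z is the z of the grasp point in the tool frame, in mm); z points along the fingers, y is the direction in which the jaws open and shut (so a half turn about z gives the same grasp; the last joint's range is limited). The gripper opens to 85 mm and grips with 20 to 120 N. Pads are 22 mm wide; open, the fingers measure 114 mm over their backs; the gripper's body (76 mm by 85 mm) begins 54 mm behind the grasp point. The pads swing forward as they close: fully open they stand 13 mm farther back than shut.
Start: joints at [0.652, 0.628, 0.038, 1.517, -0.027, 0.996, -0.02], TCP at [489.558, -427.61, 231.313] pointing down, gripper open.
Joint ranges: [-3.06, 3.06], [-0.37, 2.12], [-1.25, 1.32], [0.18, 2.47], [-1.1, 4.24], [0.23, 1.98], [-2.94, 2.94]. Speed limits (rad/s): [2.57, 2.57, 3.14, 3.14, 3.14, 3.14, 3.14].

### API

Orientations are given as a 3x3 rotation matrix whose columns are the frame's x, y, z axes.
In Python, from station import get_obs, imaging, hand_in, finder, manip gives the robot as it stands.
- The arm moves only by the tool carry_out, never from a script. Its argument "motion" is a list of rows, each a list of 7 numbers: the opening, from 0 (shut) to 1 (fully open), then the shift along the tool's x, y, z in cm, then the turn, a rotation vector about the tool's x, y, z in rad. A call has 1 to 10 rows; each row shifts and turns the commanded pose from where the row before left it, along the tool's axes as they then stand; what a row does not reach is not made up. A row lasts 1/10 s, in which the tool goes at most 50 mm and 8.59 degrees, less where a joint would pass 70% of its speed; a pose out of reach is approached as far as the arm can. A call is refused whole if a number of a shift passes 5 or a number of a turn 0.15, either way. A call with a gripper value outside its range is refused whole. The fingers move at their own pace and stop on an object; "force" is the grip in N (left out, the last holds). Time passes only in rows, so rows that do not move let the fingers close. It gives the time, the measured TCP pose, the force and the opening at its end, in the units of the state.
- get_obs(): the state, without advancing time (a new reading comes with each control period).
- imaging.grab_frame(name): name is "side" or "top" or "wrist"; returns a dict with "img" (480x640x3 uint8, blue, green, red), "fx", "fy", "cx", "cy" (pixels), "T" (4x4, takes a point from camera to world coordinates). Camera axes: x right, y down, z forward; pixel columns grow to the right and rows downward; lengths in mm; the calibration is good to about 2 mm. A picture is of the moment at which its call begins. There is no depth.
- hand_in(): hands the job in, once; it reports no verdict.
Trained networks look in a picture, given as the dict that the camera call returned (one of the last four; its "shot" number tells which), for a name from the list of things; names that differ only in an ending like _2 or _b are one class to them, and where a whole thing is asked for, a point or a joint stands for the part that bears it (a point fixed in the world has none). Each returns a list of dicts, best first, with "p" (0 to 1); they miss things now and then, are a little off and sometimes report something else, mostly with a low value. They report only what shows in the picture. A call takes as long as a camera call. They do not tell look-alikes from the thing itself.
- finder.trace(name, picture): "mask" (480x640 bool, what is visible of it) and "pixel" ([column, row] in pixels, amid what is visible of it).
The state is a dict: "t": time; "joint_positions": joint angles; "joint_velocities": joint speeds; "joint_torque": joint torques, N m; "tool_pos": TCP position; "tcp_rot": TCP orientation; "force": force on the tool from outside, world axes, zero at the start; "wrist_torque": the same for the moment, N m; "grip_width": finger opening in mm.
Only numpy, scipy, OpenCV 4.12 (cv2) and the standard library are available. Lean on these libraries where they do the work, as an engineer would, in place of code of your own. Each camera call takes 0.05 s, during which the arm holds its last target. There are 200 camera calls.

## Working session

There is one attempt and no reset: what is moved stays moved. The work goes in short steps, Python scripts to look and compute and a tool call to move; the robot and the scene stay as the last step left them, time stands still between calls to the robot, and variables do not carry over. Pictures are saved under pics/ and viewed, about 12 in all and at most 16, crops included, and the job is handed in when it is done.

Besides the shell and the picture viewer there is one more tool, called after "Request:" as name([rows], argument=value, ...), one row to a line, values as JSON. carry_out: Moves the arm, as the interface text tells. Its arguments: {"type":"object","properties":{"motion":{"type":"array","items":{"type":"array","items":{"type":"number"}}},"force":{"type":"number"}},"required":["motion"]}

```bash
ls; mkdir -p pics; cat > h.py <<'E'
import numpy as np, cv2
from station import get_obs, imaging, hand_in, finder, manip
def ray(f,px,z):
    T=np.array(f["T"]);d=T[:3,:3]@np.array([(px[0]-f["cx"])/f["fx"],(px[1]-f["cy"])/f["fy"],1.0]);o=T[:3,3]
    return o+d*(z-o[2])/d[2]
def proj(f,P):
    T=np.array(f["T"]);c=T[:3,:3].T@(np.array(P,float)-T[:3,3]);return np.array([f["fx"]*c[0]/c[2]+f["cx"],f["fy"]*c[1]/c[2]+f["cy"]])
E
python3 - <<'E'
from h import *
o=get_obs();print(o["t"],o["tcp_rot"],manip.pinch_z)
for n in ["top","side"]:
    f=imaging.grab_frame(n);cv2.imwrite(f"pics/{n}0.png",f["img"]);print(n,np.round(f["T"],2).tolist(),f["fx"])
    for k in ["blue_tray","yellow_tray","dropper_bottle","sanding_block","screw_jar","nut_driver","marker","tweezers"]:
        print(k,[(round(float(r["p"]),2),np.round(r["pixel"]).tolist(),np.round(ray(f,r["pixel"],10)[:2]).tolist()) for r in finder.trace(k,f)[:4]])
E
```

```text
pics
0.0 [[ 6.57896893e-01  7.53106657e-01 -1.42897901e-03]
 [ 7.53108012e-01 -6.57895655e-01  1.27634315e-03]
 [ 2.11034407e-05 -1.91587774e-03 -9.99998164e-01]] -18.700000000000003
top [[-0.02, -0.99, 0.17, 401.87], [-1.0, 0.02, 0.0, -151.32], [-0.0, -0.17, -0.99, 1482.36], [0.0, 0.0, 0.0, 1.0]] 575.3569517324739
blue_tray [(0.95, [205.0, 330.0], [434.0, 161.0])]
yellow_tray [(0.59, [336.0, 328.0], [433.0, -173.0])]
dropper_bottle [(0.77, [243.0, 261.0], [609.0, 65.0])]
sanding_block [(0.96, [316.0, 168.0], [853.0, -130.0]), (0.88, [356.0, 253.0], [624.0, -228.0]), (0.61, [444.0, 250.0], [628.0, -455.0]), (0.6, [514.0, 248.0], [627.0, -635.0])]
screw_jar [(0.58, [197.0, 266.0], [600.0, 183.0]), (0.25, [150.0, 274.0], [579.0, 305.0])]
nut_driver []
marker [(0.56, [399.0, 256.0], [614.0, -339.0])]
tweezers [(0.55, [281.0, 274.0], [573.0, -34.0])]
side [[0.25, -0.66, 0.71, -319.88], [-0.97, -0.16, 0.19, -388.66], [-0.01, -0.73, -0.68, 945.48], [0.0, 0.0, 0.0, 1.0]] 544.5606455367124
blue_tray [(0.56, [209.0, 293.0], [417.0, 62.0])]
yellow_tray [(0.96, [308.0, 308.0], [427.0, -169.0])]
dropper_bottle [(0.88, [235.0, 230.0], [635.0, 82.0])]
sanding_block [(0.88, [511.0, 286.0], [602.0, -604.0]), (0.78, [446.0, 264.0], [639.0, -454.0]), (0.77, [334.0, 187.0], [871.0, -126.0])]
screw_jar []
nut_driver []
marker [(0.58, [395.0, 268.0], [596.0, -338.0])]
tweezers [(0.74, [285.0, 257.0], [570.0, -73.0]), (0.6, [209.0, 292.0], [419.0, 62.0])]
```

```bash
python3 - <<'E'
import cv2
a=cv2.imread("pics/top0.png");cv2.imwrite("pics/top1.png",cv2.resize(a[130:400,100:560],None,fx=1.739,fy=1.739,interpolation=cv2.INTER_CUBIC))
E
```

```text
(no output)
```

View pics/top1.png

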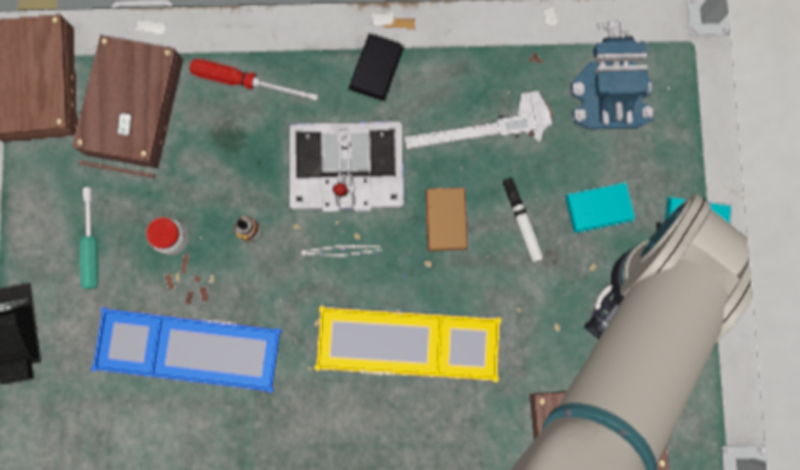

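View pics/side0.png

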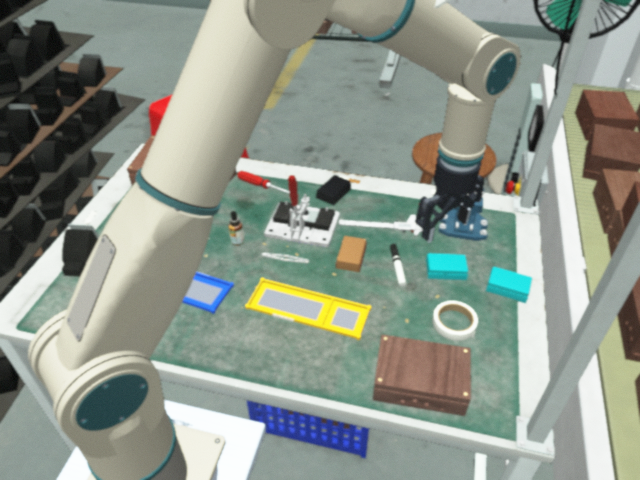

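The top view shows the cork block at crop (447,218), the only brown block; the black block at (376,67) and the turquoise ones at (600,205) and (698,210) are look-alikes. The green nut driver is at (88,260) and the red screwdriver at (222,72) is not meant. The jar is at (165,235) and the bottle at (246,229). The blue tray's square is on the left (+y), the yellow tray's on the right (−y). I'll measure by colour next.

```bash
python3 - <<'E'
from h import *
f=imaging.grab_frame("top");im=f["img"];hsv=cv2.cvtColor(im,cv2.COLOR_BGR2HSV)
def comp(lo,hi,near,r=60):
    m=cv2.inRange(hsv,np.array(lo),np.array(hi));k=np.zeros_like(m);cv2.circle(k,near,r,255,-1);m&=k
    n,l,s,c=cv2.connectedComponentsWithStats(m);i=1+np.argmax(s[1:,4]);return (l==i).astype(np.uint8)
def rect(m,z):
    p=cv2.findContours(m,0,2)[0];p=np.vstack(p)[:,0,:].astype(float)
    w=np.array([ray(f,q,z)[:2] for q in p],np.float32);r=cv2.minAreaRect(w);return r
for n,lo,hi,c,z,r in [("blue",[100,120,80],[125,255,255],(207,331),12,75),("yellow",[22,150,120],[34,255,255],(334,327),12,75),
  ("block",[8,80,60],[20,220,220],(357,255),34,30),("driver handle",[60,90,60],[90,255,255],(151,281),13,22),("cap",[0,150,100],[5,255,255],(194,264),66,20)]:
    m=comp(lo,hi,c,r);R=rect(m,z);print(n,m.sum(),np.round(R[0],1),np.round(R[1],1),round(R[2],1),np.round(cv2.boxPoints(R)).tolist())
print("bulb",ray(f,(100+241/1.739,130+223/1.739),100))
cr=[im[235:300,130:260],im[220:290,330:440]]
cv2.imwrite("pics/c1.png",cv2.resize(cr[0],None,fx=6,fy=6,interpolation=cv2.INTER_CUBIC))
E
```

```text
blue 2008 [433.3 155.5] [265.5  90.5] 81.7 [[369.0, 31.0], [459.0, 18.0], [497.0, 280.0], [408.0, 293.0]]
yellow 1878 [ 434.4 -167.4] [264.7  90.5] 85.0 [[378.0, -295.0], [468.0, -303.0], [491.0, -40.0], [401.0, -32.0]]
block 808 [ 613.6 -227.4] [58.2 89.9] 88.7 [[568.0, -255.0], [658.0, -257.0], [659.0, -199.0], [569.0, -197.0]]
driver handle 291 [564.9 300.2] [78.3 25.7] 1.8 [[525.0, 312.0], [526.0, 286.0], [604.0, 289.0], [604.0, 314.0]]
cap 231 [598.7 180.7] [40.5 39.8] 0.9 [[578.0, 200.0], [579.0, 161.0], [619.0, 161.0], [619.0, 201.0]]
bulb [603.36229599  62.20311238 100.        ]
```

View pics/c1.png

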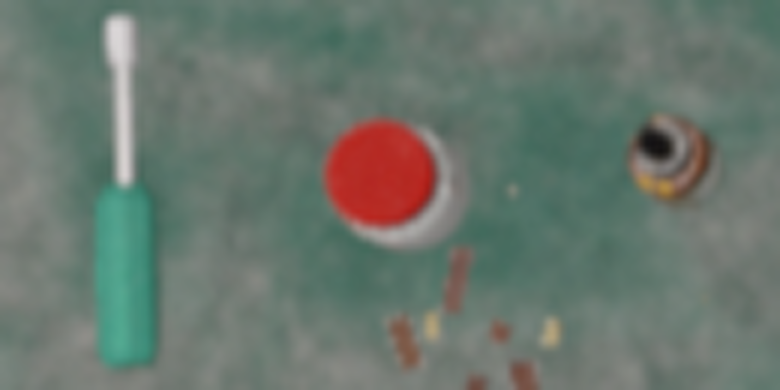

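Request:
carry_out([
  [1,3.87,-0.64,0,0,0,0],
  [1,3.87,-0.64,0,0,0,0],
  [1,3.87,-0.64,0,0,0,0],
  [1,3.87,-0.64,0,0,0,0],
  [1,3.87,-0.64,0,0,0,0],
  [1,3.87,-0.64,0,0,0,0],
  [1,0,0,0,0,0,0.146],
  [1,0,0,0,0,0,0.146],
  [1,0,0,0,0,0,0.146],
  [1,0,0,0,0,0,0.146],
], force=40)

```text
t: 1.95
tool_pos: [613.5, -227.4, 231.3]
tcp_rot: [[0.966, 0.26, 0.0], [0.26, -0.966, -0.0], [0.0, 0.0, -1.0]]
force: [0.3, -0.1, -0.4]
grip_width: 85.6
```

Request:
carry_out([
  [1,0,0,0,0,0,0.146],
  [1,0,0,0,0,0,0.146],
  [1,0,0,3,0,0,0],
  [1,0,0,3,0,0,0],
  [1,0,0,0,0,0,0],
  [1,0,0,0,0,0,0],
])

```text
t: 2.55
tool_pos: [613.4, -227.5, 171.5]
tcp_rot: [[1.0, -0.023, -0.001], [-0.023, -1.0, 0.0], [-0.001, -0.0, -1.0]]
force: [0.2, -0.3, -0.4]
grip_width: 85.3
```

```bash
cat >> h.py <<'E'
def to(x,y,z,th):
    """shift (tool cm) and turn about tool z still to go to a world target"""
    o=get_obs();R=np.array(o["tcp_rot"]);d=np.array([x,y,z])-o["tool_pos"]
    t=np.degrees(np.arctan2(R[1,0],R[0,0]));g=(th-t+180)%360-180
    print("pos",np.round(o["tool_pos"],1),"th",round(t,2),"tilt",np.round(R[:2,2],4),"shift cm",np.round(R.T@d/10,2),"rz",round(-np.radians(g),3),"w",round(o["grip_width"],1),"F",np.round(o["force"],1),"t",o["t"], "j7",round(o["joint_positions"][6],2))
E
python3 - <<'E'
from h import *
to(613.6,-227.4,6,-1.3)
f=imaging.grab_frame("wrist");cv2.imwrite("pics/w1.png",f["img"])
r=finder.trace("sanding_block",f)[0];R=cv2.minAreaRect(np.argwhere(r["mask"])[:,::-1].astype(np.float32))
b=cv2.boxPoints(R);print(r["p"],[np.round(ray(f,q,34)[:2],1).tolist() for q in b],ray(f,R[0],34))
g=imaging.grab_frame("top");print([(r["p"],r["pixel"]) for k in("marker","tweezers") for r in finder.trace(k,g)[:1]])
E
```

```text
pos [ 613.4 -227.5  171.5] th -1.33 tilt [-0.0005  0.0001] shift cm [ 3.000e-02 -1.000e-02  1.655e+01] rz -0.001 w 85.3 F [ 0.2 -0.3 -0.4] t 2.55 j7 -1.09
0.9 [[648.2, -380.7], [665.5, -475.2], [606.4, -499.7], [587.1, -400.4]] [ 627.70122566 -439.16629452   34.        ]
[(0.63, [400.1, 260.9])]
```

View pics/w1.png

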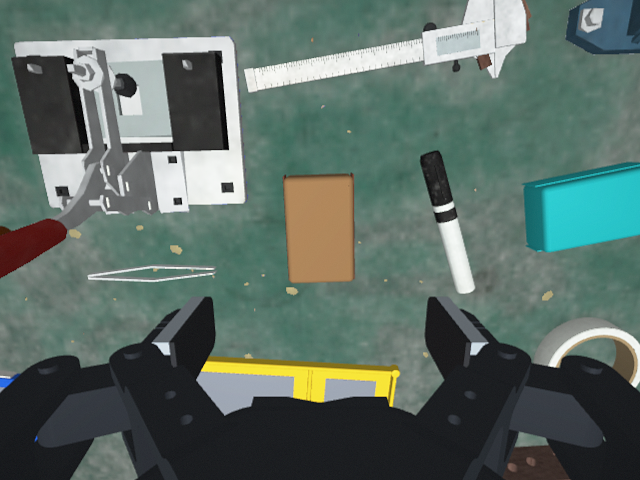

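Wrist view: cork block at (320,228), brown and unmistakable; marker at (447,222), tweezers (150,272), both clear of the fingers. The network's top hit was the turquoise block, which I ignore. Descend and grip.

Request:
carry_out([
  [1,0,0,3,0,0,0],
  [1,0,0,3,0,0,0],
  [1,0,0,3,0,0,0],
  [1,0,0,3,0,0,0],
  [1,0,0,2,0,0,0],
  [1,0,0,1.5,0,0,0],
  [1,0,0,0.8,0,0,0],
  [1,0,0,0,0,0,0],
])

```text
t: 3.6
tool_pos: [613.2, -227.5, 7.9]
tcp_rot: [[1.0, -0.023, -0.001], [-0.023, -1.0, 0.0], [-0.001, -0.0, -1.0]]
force: [-0.0, 0.7, 0.1]
grip_width: 85.4
```

Request:
carry_out([
  [0.3,0,0,0,0,0,0],
  [0.3,0,0,0,0,0,0],
  [0.3,0,0,0,0,0,0],
  [0.3,0,0,0,0,0,0],
  [0.3,0,0,0,0,0,0],
  [0.3,0,0,0,0,0,0],
  [0.3,0,0,0,0,0,0],
  [0.3,0,0,0,0,0,0],
])

```text
t: 4.4
tool_pos: [614.5, -228.0, 10.0]
tcp_rot: [[1.0, -0.023, 0.003], [-0.023, -1.0, -0.001], [0.003, 0.001, -1.0]]
force: [0.0, 0.6, 5.6]
grip_width: 55.6
```

```bash
python3 - <<'E'
from h import *
to(613.6,-227.4,6,-1.3)
f=imaging.grab_frame("wrist");cv2.imwrite("pics/w2.png",f["img"])
E
```

```text
pos [ 614.5 -228.    10. ] th -1.33 tilt [ 0.0026 -0.0009] shift cm [-0.09 -0.06  0.4 ] rz -0.001 w 55.6 F [0.  0.6 5.6] t 4.4 j7 -1.04
```

View pics/w2.png

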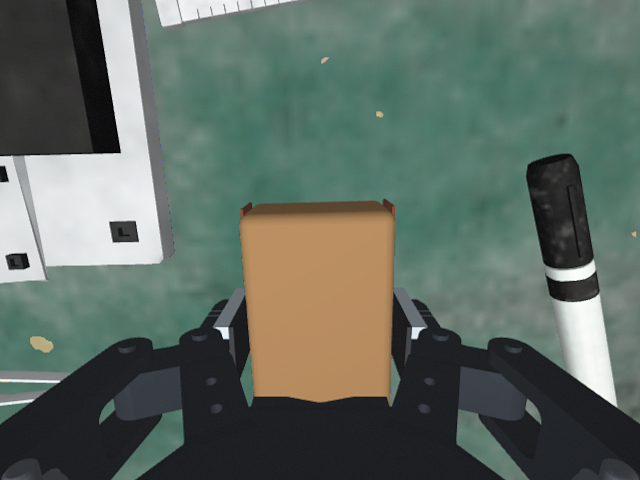

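Request:
carry_out([
  [0.3,0,0,-1,0,0,0],
  [0.3,0,0,-3,0,0,0],
  [0.3,0,0,-4,0,0,0],
  [0.3,0,0,-4,0,0,0],
  [0.3,-3.7,0,0,0,0,0],
  [0.3,-3.7,0,0,0,0,0],
  [0.3,-3.7,0,0,0,0,0],
  [0.3,-3.7,0,0,0,0,0],
  [0.3,-3.7,0,0,0,0,0],
  [0.3,0,0,0,0,0,0],
])

```text
t: 5.45
tool_pos: [421.9, -222.6, 128.7]
tcp_rot: [[1.0, -0.028, -0.006], [-0.027, -1.0, 0.003], [-0.006, -0.002, -1.0]]
force: [0.3, 0.6, -0.8]
grip_width: 55.2
```

Request:
carry_out([
  [0.3,0,-3.8,0,0,0,0],
  [0.3,0,-3.8,0,0,0,0],
  [0.3,0,-3.8,0,0,0,0],
  [0.3,0,-3.8,0,0,0,0],
  [0.3,0,-3.8,0,0,0,0],
  [0.3,0,-3.8,0,0,0,0],
  [0.3,0,-3.8,0,0,0,0],
  [0.3,0,-3.8,0,0,0,0],
  [0.3,0,-3.8,0,0,0,0],
  [0.3,0,0,0,0,0,0],
])

```text
t: 6.45
tool_pos: [437.0, 125.5, 128.6]
tcp_rot: [[1.0, -0.013, 0.002], [-0.013, -1.0, 0.004], [0.001, -0.004, -1.0]]
force: [0.4, -0.0, -0.9]
grip_width: 55.5
```

Request:
carry_out([
  [0.3,0,0,0,0,0,-0.145],
  [0.3,0,0,0,0,0,-0.145],
  [0.3,0,0,0,0,0,-0.145],
  [0.3,0,0,0,0,0,-0.145],
  [0.3,0,0,0,0,0,-0.145],
  [0.3,0,0,0,0,0,-0.145],
  [0.3,0,0,0,0,0,-0.145],
  [0.3,0,0,0,0,0,-0.145],
  [0.3,0,0,0,0,0,-0.145],
  [0.3,0,0,0,0,0,-0.145],
])

```text
t: 7.45
tool_pos: [437.1, 118.3, 128.8]
tcp_rot: [[0.138, 0.99, 0.001], [0.99, -0.138, -0.0], [0.0, 0.001, -1.0]]
force: [-0.1, -0.6, -1.1]
grip_width: 55.4
```

```bash
python3 - <<'E'
from h import *
to(427.2,114,12,81.6)
f=imaging.grab_frame("wrist");cv2.imwrite("pics/w3.png",f["img"])
E
```

```text
pos [437.1 118.3 128.8] th 82.04 tilt [ 0.0011 -0.0001] shift cm [-0.56 -0.93 11.68] rz 0.008 w 55.4 F [-0.1 -0.6 -1.1] t 7.45 j7 -0.59
```

View pics/w3.png

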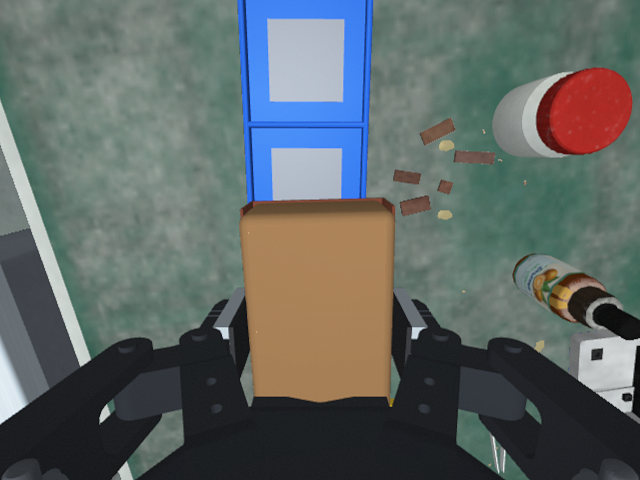

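Block held squarely; the tray centre lies a bit left in the picture, consistent with the computed −0.93 cm.

Request:
carry_out([
  [0.3,-0.56,-0.93,0,0,0,0.008],
  [0.3,0,0,3,0,0,0],
  [0.3,0,0,3,0,0,0],
  [0.3,0,0,2.5,0,0,0],
  [0.3,0,0,1.5,0,0,0],
  [0.3,0,0,0.8,0,0,0],
  [0.3,0,0,0.3,0,0,0],
  [0.3,0,0,0,0,0,0],
  [0.3,0,0,0,0,0,0],
])

```text
t: 8.4
tool_pos: [425.4, 113.1, 22.6]
tcp_rot: [[0.153, 0.988, -0.003], [0.988, -0.153, -0.004], [-0.004, -0.002, -1.0]]
force: [0.4, 0.7, -0.6]
grip_width: 55.4
```

```bash
python3 - <<'E'
from h import *
to(427.2,114,13,81.6)
E
```

```text
pos [425.4 113.1  22.6] th 81.18 tilt [-0.0027 -0.0036] shift cm [0.12 0.16 0.96] rz -0.007 w 55.4 F [ 0.4  0.7 -0.6] t 8.4 j7 -1.18
```

Request:
carry_out([
  [0.3,0.12,0.16,0.4,0,0,0],
  [0.3,0,0,0.3,0,0,0],
  [0.3,0,0,0,0,0,0],
  [0.3,0,0,0,0,0,0],
])

```text
t: 8.8
tool_pos: [427.4, 114.4, 15.7]
tcp_rot: [[0.152, 0.988, -0.002], [0.988, -0.152, -0.003], [-0.003, -0.002, -1.0]]
force: [-0.5, -0.6, -0.8]
grip_width: 55.3
```

Request:
carry_out([
  [0.3,0,0,0.15,0,0,0],
  [0.3,0,0,0.1,0,0,0],
  [0.3,0,0,0,0,0,0],
])

```text
t: 9.1
tool_pos: [427.5, 114.4, 13.0]
tcp_rot: [[0.151, 0.988, -0.002], [0.988, -0.151, -0.003], [-0.003, -0.002, -1.0]]
force: [-0.0, -0.2, 1.6]
grip_width: 55.1
```

Light contact (1.6 N). Release and rise.

Request:
carry_out([
  [1,0,0,0,0,0,0],
  [1,0,0,0,0,0,0],
  [1,0,0,0,0,0,0],
  [1,0,0,0,0,0,0],
  [1,0,0,0,0,0,0],
  [1,0,0,-2,0,0,0],
  [1,0,0,-4,0,0,0],
  [1,0,0,-4,0,0,0],
  [1,0,0,-4,0,0,0],
  [1,0,0,0,0,0,0],
])

```text
t: 10.1
tool_pos: [430.5, 116.0, 156.9]
tcp_rot: [[0.152, 0.988, 0.005], [0.988, -0.152, -0.0], [0.001, 0.005, -1.0]]
force: [-0.6, 0.4, 0.3]
grip_width: 85.5
```

```bash
python3 - <<'E'
from h import *
to(598.7,180.7,160,81.6)
E
```

```text
pos [430.5 116.  156.9] th 81.26 tilt [ 0.0054 -0.0003] shift cm [ 8.95 15.65 -0.23] rz -0.006 w 85.5 F [-0.6  0.4  0.3] t 10.1 j7 -1.04
```

Request:
carry_out([
  [1,1.79,3.13,0,0,0,0],
  [1,1.79,3.13,0,0,0,0],
  [1,1.79,3.13,0,0,0,0],
  [1,1.79,3.13,0,0,0,0],
  [1,1.79,3.13,0,0,0,0],
  [1,0,0,0,0,0,0],
  [1,0,0,0,0,0,0],
  [1,0,0,0,0,0,0],
])

```text
t: 10.9
tool_pos: [594.5, 179.1, 151.4]
tcp_rot: [[0.151, 0.989, -0.005], [0.989, -0.151, -0.004], [-0.005, -0.004, -1.0]]
force: [-0.4, 0.8, 0.7]
grip_width: 85.5
```

```bash
python3 - <<'E'
from h import *
to(598.7,180.7,16,85)
f=imaging.grab_frame("wrist");cv2.imwrite("pics/w4.png",f["img"])
hsv=cv2.cvtColor(f["img"],cv2.COLOR_BGR2HSV);m=cv2.inRange(hsv,(0,150,80),(6,255,255))
n,l,s,c=cv2.connectedComponentsWithStats(m);i=1+np.argmax(s[1:,4]);print(s[i],c[i],ray(f,c[i],64))
R=cv2.minAreaRect(np.argwhere(l==i)[:,::-1].astype(np.float32));print(R,ray(f,R[0],64))
E
```

```text
pos [594.5 179.1 151.4] th 81.34 tilt [-0.0048 -0.0042] shift cm [ 0.29  0.45 13.54] rz -0.064 w 85.5 F [-0.4  0.8  0.7] t 10.9 j7 -0.94
[ 290  209   67   66 3443] [323.19517862 241.76474005] [596.04619359 184.10373086  64.        ]
((323.0, 241.5), (65.0, 66.0), 90.0) [595.94300104 184.30722631  64.        ]
```

View pics/w4.png

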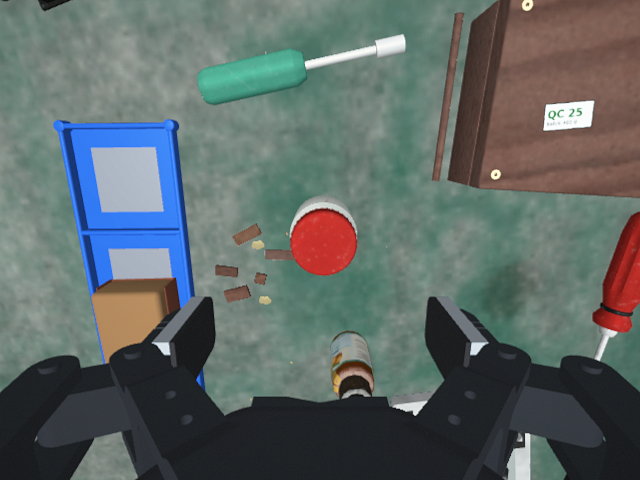

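Cap at (323,242), jar centred between the fingers; block seen lying in the blue tray. Descend.

Request:
carry_out([
  [1,0.38,0.24,0,0,0,-0.06],
  [1,0,0,2,0,0,0],
  [1,0,0,3,0,0,0],
  [1,0,0,3,0,0,0],
  [1,0,0,2,0,0,0],
  [1,0,0,1,0,0,0],
  [1,0,0,0.8,0,0,0],
  [1,0,0,0.4,0,0,0],
  [1,0,0,0,0,0,0],
  [1,0,0,0,0,0,0],
])

```text
t: 11.95
tool_pos: [599.2, 183.0, 31.1]
tcp_rot: [[0.092, 0.996, -0.001], [0.996, -0.092, -0.002], [-0.002, -0.001, -1.0]]
force: [0.3, 0.4, -0.6]
grip_width: 85.5
```

```bash
python3 - <<'E'
from h import *
to(597.5,182.5,16,85)
E
```

```text
pos [599.2 183.   31.1] th 84.74 tilt [-0.0012 -0.0023] shift cm [-0.06 -0.17  1.51] rz -0.005 w 85.5 F [ 0.3  0.4 -0.6] t 11.95 j7 -0.99
```

Request:
carry_out([
  [1,0,-0.15,0.8,0,0,0],
  [1,0,0,0.6,0,0,0],
  [1,0,0,0,0,0,0],
  [0.3,0,0,0,0,0,0],
  [0.3,0,0,0,0,0,0],
  [0.3,0,0,0,0,0,0],
  [0.3,0,0,0,0,0,0],
  [0.3,0,0,0,0,0,0],
  [0.3,0,0,0,0,0,0],
  [0.3,0,0,0,0,0,0],
])

```text
t: 12.95
tool_pos: [597.4, 183.1, 16.6]
tcp_rot: [[0.092, 0.996, -0.002], [0.996, -0.092, -0.003], [-0.003, -0.002, -1.0]]
force: [-0.4, -0.1, 4.3]
grip_width: 49.1
```

Request:
carry_out([
  [0.3,0,0,0,0,0,0],
  [0.3,0,0,-1,0,0,0],
  [0.3,0,0,-3,0,0,0],
  [0.3,0,0,-4,0,0,0],
  [0.3,0,0,-4,0,0,0],
  [0.3,0,0,0,0,0,0],
  [0.3,0,0,0,0,0,0],
])

```text
t: 13.65
tool_pos: [597.7, 182.8, 137.1]
tcp_rot: [[0.092, 0.996, -0.001], [0.996, -0.092, -0.003], [-0.003, -0.001, -1.0]]
force: [-0.2, 0.1, -1.3]
grip_width: 49.2
```

```bash
python3 - <<'E'
from h import *
to(426.8,-254.1,130,85)
E
```

```text
pos [597.7 182.8 137.1] th 84.72 tilt [-0.0012 -0.003 ] shift cm [-45.08 -13.     0.86] rz -0.005 w 49.2 F [-0.2  0.1 -1.3] t 13.65 j7 -0.91
```

Request:
carry_out([
  [0.3,0,-3.25,0,0,0,0],
  [0.3,0,-3.25,0,0,0,0],
  [0.3,0,-3.25,0,0,0,0],
  [0.3,0,-3.25,0,0,0,0],
  [0.3,-3.75,0,0,0,0,0],
  [0.3,-3.75,0,0,0,0,0],
  [0.3,-3.75,0,0,0,0,0],
  [0.3,-3.75,0,0,0,0,0],
  [0.3,-3.75,0,0,0,0,0],
  [0.3,-3.75,0,0,0,0,0],
])

```text
t: 14.65
tool_pos: [445.7, -30.7, 135.9]
tcp_rot: [[0.092, 0.996, -0.006], [0.996, -0.092, -0.003], [-0.003, -0.006, -1.0]]
force: [1.0, 0.4, -1.0]
grip_width: 49.5
```

Request:
carry_out([
  [0.3,-3.75,0,0,0,0,0],
  [0.3,-3.75,0,0,0,0,0],
  [0.3,-3.75,0,0,0,0,0],
  [0.3,-3.75,0,0,0,0,0],
  [0.3,-3.75,0,0,0,0,0],
  [0.3,-3.75,0,0,0,0,0],
  [0.3,0,0,0,0,0,0],
  [0.3,0,0,0,0,0,0],
  [0.3,0,0,0,0,0,0],
])

```text
t: 15.55
tool_pos: [426.2, -251.5, 137.1]
tcp_rot: [[0.09, 0.996, -0.004], [0.996, -0.09, -0.001], [-0.001, -0.004, -1.0]]
force: [-0.4, 0.7, -1.7]
grip_width: 49.2
```

```bash
python3 - <<'E'
from h import *
to(426.8,-254.1,40,85)
f=imaging.grab_frame("wrist");cv2.imwrite("pics/w5.png",f["img"])
E
```

```text
pos [ 426.2 -251.5  137.1] th 84.83 tilt [-0.0041 -0.001 ] shift cm [-0.24  0.12  9.71] rz -0.003 w 49.2 F [-0.4  0.7 -1.7] t 15.55 j7 -0.23
```

View pics/w5.png

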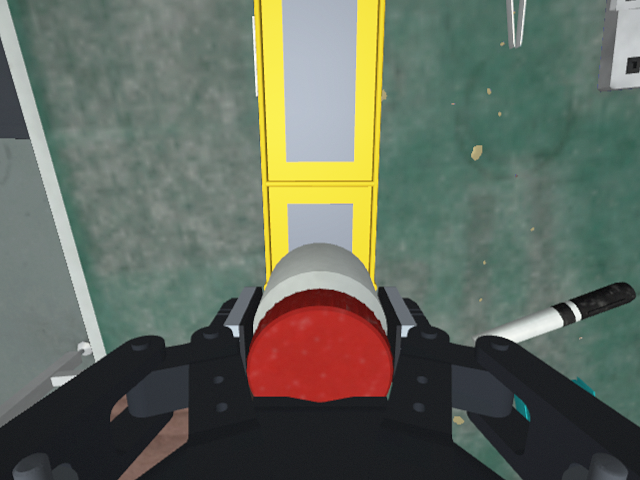

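Jar over the yellow square compartment, aligned (tray edges at columns 265 and 376, jar centre 320). Lower.

Request:
carry_out([
  [0.3,-0.24,0.12,1,0,0,0],
  [0.3,0,0,2.5,0,0,0],
  [0.3,0,0,3,0,0,0],
  [0.3,0,0,2,0,0,0],
  [0.3,0,0,1,0,0,0],
  [0.3,0,0,0.7,0,0,0],
  [0.3,0,0,0.4,0,0,0],
  [0.3,0,0,0,0,0,0],
  [0.3,0,0,0,0,0,0],
  [0.3,0,0,0,0,0,0],
])

```text
t: 16.6
tool_pos: [427.9, -256.1, 32.6]
tcp_rot: [[0.092, 0.996, -0.001], [0.996, -0.092, -0.004], [-0.004, -0.001, -1.0]]
force: [0.2, 0.5, -0.8]
grip_width: 49.1
```

Request:
carry_out([
  [0.3,0.15,-0.1,0.6,0,0,0],
  [0.3,0,0,0.4,0,0,0],
  [0.3,0,0,0.15,0,0,0],
  [0.3,0,0,0,0,0,0],
  [0.3,0,0,0,0,0,0],
])

```text
t: 17.1
tool_pos: [426.6, -254.2, 20.3]
tcp_rot: [[0.092, 0.996, -0.003], [0.996, -0.092, -0.003], [-0.003, -0.002, -1.0]]
force: [0.7, 0.4, -0.7]
grip_width: 48.9
```

Request:
carry_out([
  [0.3,0,0,0.1,0,0,0],
  [0.3,0,0,0,0,0,0],
  [0.65,0,0,0,0,0,0],
  [0.8,0,0,0,0,0,0],
  [1,0,0,0,0,0,0],
  [1,0,0,0,0,0,0],
  [1,0,0,0,0,0,0],
  [1,0,0,0,0,0,0],
])

```text
t: 17.9
tool_pos: [426.6, -254.3, 19.4]
tcp_rot: [[0.092, 0.996, -0.003], [0.996, -0.092, -0.003], [-0.003, -0.002, -1.0]]
force: [0.5, -0.1, 0.5]
grip_width: 85.1
```

Request:
carry_out([
  [1,0,0,-1,0,0,0],
  [1,0,0,-3,0,0,0],
  [1,0,0,-4,0,0,0],
  [1,0,0,-4,0,0,0],
  [1,0,0,-4,0,0,0],
  [1,0,0,0,0,0,0],
])

```text
t: 18.5
tool_pos: [430.1, -254.5, 184.7]
tcp_rot: [[0.092, 0.996, 0.006], [0.996, -0.092, -0.007], [-0.007, 0.007, -1.0]]
force: [1.1, 0.2, 0.7]
grip_width: 85.0
```

```bash
python3 - <<'E'
from h import *
to(576,300.3,170,181.8)
to(455,100,170,181.8)
E
```

```text
pos [ 430.1 -254.5  184.7] th 84.74 tilt [ 0.0059 -0.0072] shift cm [56.59  9.44  1.15] rz -1.694 w 85.0 F [1.1 0.2 0.7] t 18.5 j7 -0.17
pos [ 430.1 -254.5  184.7] th 84.74 tilt [ 0.0059 -0.0072] shift cm [35.54 -0.78  1.23] rz -1.694 w 85.0 F [1.1 0.2 0.7] t 18.5 j7 -0.17
```

Request:
carry_out([
  [1,4.04,0.67,0,0,0,0],
  [1,4.04,0.67,0,0,0,0],
  [1,4.04,0.67,0,0,0,0],
  [1,4.04,0.67,0,0,0,0],
  [1,4.04,0.67,0,0,0,0],
  [1,4.04,0.67,0,0,0,0],
  [1,4.04,0.67,0,0,0,0],
  [1,4.04,0.67,0,0,0,0],
  [1,4.04,0.67,0,0,0,0],
  [1,4.04,0.67,0,0,0,0],
])

```text
t: 19.5
tool_pos: [530.4, 143.8, 178.0]
tcp_rot: [[0.091, 0.996, -0.003], [0.996, -0.091, -0.003], [-0.004, -0.003, -1.0]]
force: [0.4, 0.4, -0.8]
grip_width: 85.5
```

Request:
carry_out([
  [1,4.04,0.67,0,0,0,0],
  [1,4.04,0.67,0,0,0,0],
  [1,4.04,0.67,0,0,0,0],
  [1,4.04,0.67,0,0,0,0],
  [1,0,0,0,0,0,-0.141],
  [1,0,0,0,0,0,-0.141],
  [1,0,0,0,0,0,-0.141],
  [1,0,0,0,0,0,-0.141],
  [1,0,0,0,0,0,-0.141],
  [1,0,0,0,0,0,-0.141],
])

```text
t: 20.5
tool_pos: [571.7, 300.4, 177.3]
tcp_rot: [[-0.689, 0.725, -0.003], [0.725, 0.689, -0.004], [-0.0, -0.005, -1.0]]
force: [-0.2, 0.4, -0.1]
grip_width: 85.5
```

Request:
carry_out([
  [1,0,0,0,0,0,-0.141],
  [1,0,0,0,0,0,-0.141],
  [1,0,0,0,0,0,-0.141],
  [1,0,0,0,0,0,-0.141],
  [1,0,0,0,0,0,-0.141],
  [1,0,0,0,0,0,-0.141],
  [1,0,0,0,0,0,0],
  [1,0,0,0,0,0,0],
])

```text
t: 21.3
tool_pos: [572.0, 300.5, 177.2]
tcp_rot: [[-1.0, -0.026, -0.003], [-0.026, 1.0, -0.003], [0.003, -0.003, -1.0]]
force: [-0.4, -0.0, 0.1]
grip_width: 85.4
```

```bash
python3 - <<'E'
from h import *
to(576,300.3,3,181.8)
f=imaging.grab_frame("wrist");cv2.imwrite("pics/w6.png",f["img"])
hsv=cv2.cvtColor(f["img"],cv2.COLOR_BGR2HSV);m=cv2.inRange(hsv,(60,110,60),(90,255,255))
m=cv2.morphologyEx(m,cv2.MORPH_OPEN,np.ones((5,5)))
n,l,s,c=cv2.connectedComponentsWithStats(m);i=1+np.argmax(s[1:,4]);print(s[i])
w=np.array([ray(f,q,13)[:2] for q in np.argwhere(l==i)[:,::-1]],np.float32);print(cv2.minAreaRect(w))
E
```

```text
pos [572.  300.5 177.2] th -178.5 tilt [-0.0034 -0.0031] shift cm [-0.46  0.02 17.42] rz -0.005 w 85.4 F [-0.4 -0.   0.1] t 21.3 j7 0.39
[ 307  172   30   89 2465]
((562.9369506835938, 302.1915588378906), (79.26188659667969, 25.410367965698242), 2.4925613403320312)
```

View pics/w6.png

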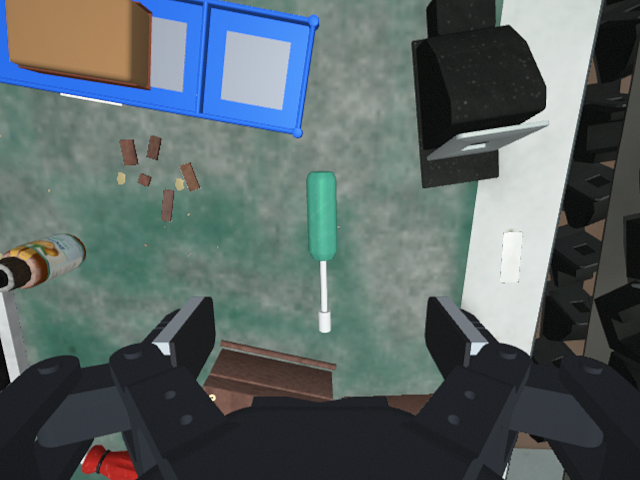

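Green handle at (321,216), between fingers; black holder at (475,90) well clear. Descend to about z = 3.

Request:
carry_out([
  [1,-0.3,0.1,2,0,0,-0.01],
  [1,0,0,4,0,0,0],
  [1,0,0,4,0,0,0],
  [1,0,0,3,0,0,0],
  [1,0,0,1.5,0,0,0],
  [1,0,0,0.8,0,0,0],
  [1,0,0,0.3,0,0,0],
  [1,0,0,0,0,0,0],
  [1,0,0,0,0,0,0],
])

```text
t: 22.25
tool_pos: [575.5, 302.2, 22.9]
tcp_rot: [[-0.999, -0.039, -0.001], [-0.039, 0.999, -0.001], [0.001, -0.001, -1.0]]
force: [-0.4, -0.1, 0.7]
grip_width: 85.6
```

```bash
python3 - <<'E'
from h import *
to(574.5,301.6,4,182.1)
E
```

```text
pos [575.5 302.2  22.9] th -177.75 tilt [-0.0007 -0.0015] shift cm [ 0.11 -0.05  1.89] rz 0.003 w 85.6 F [-0.4 -0.1  0.7] t 22.25 j7 0.28
```

Request:
carry_out([
  [1,0.1,0,0.8,0,0,0],
  [1,0,0,0.6,0,0,0],
  [1,0,0,0.4,0,0,0],
  [1,0,0,0,0,0,0],
  [0,0,0,0,0,0,0],
  [0,0,0,0,0,0,0],
  [0,0,0,0,0,0,0],
  [0,0,0,0,0,0,0],
  [0,0,0,0,0,0,0],
  [0,0,0,0,0,0,0],
])

```text
t: 23.25
tool_pos: [573.9, 301.6, 3.8]
tcp_rot: [[-0.999, -0.039, -0.002], [-0.039, 0.999, -0.002], [0.002, -0.002, -1.0]]
force: [-0.7, 0.2, 2.5]
grip_width: 24.2
```

Request:
carry_out([
  [0,0,0,0,0,0,0],
  [0,0,0,0,0,0,0],
  [0,0,0,0,0,0,0],
])

```text
t: 23.55
tool_pos: [573.9, 301.6, 3.8]
tcp_rot: [[-0.999, -0.039, -0.002], [-0.039, 0.999, -0.002], [0.002, -0.002, -1.0]]
force: [0.1, 0.0, 3.5]
grip_width: 24.2
```

Request:
carry_out([
  [0,0,0,-1,0,0,0],
  [0,0,0,-3,0,0,0],
  [0,0,0,-4,0,0,0],
  [0,0,0,-4,0,0,0],
  [0,3.73,0,0,0,0,0],
  [0,3.73,0,0,0,0,0],
  [0,3.73,0,0,0,0,0],
  [0,3.73,0,0,0,0,0],
  [0,0,-2,0,0,0,0],
  [0,0,-3.8,0,0,0,0],
])

```text
t: 24.55
tool_pos: [426.0, 240.4, 125.0]
tcp_rot: [[-0.999, -0.046, -0.001], [-0.046, 0.999, -0.0], [0.001, 0.0, -1.0]]
force: [1.7, -1.6, -1.5]
grip_width: 23.9
```

Request:
carry_out([
  [0,0,-3.8,0,0,0,0],
  [0,0,-3.8,0,0,0,0],
  [0,0,-3.8,0,0,0,0],
  [0,0,-3.8,0,0,0,0],
  [0,0,-3.8,0,0,0,0],
  [0,0,-3.8,0,0,0,0],
  [0,0,-3.8,0,0,0,0],
  [0,0,-3.8,0,0,0,0],
  [0,0,-3.45,0,0,0,0],
  [0,0,0,0,0,0,0.1],
])

```text
t: 25.55
tool_pos: [439.5, -106.1, 124.1]
tcp_rot: [[-0.997, 0.071, -0.005], [0.071, 0.997, -0.005], [0.005, -0.006, -1.0]]
force: [-0.1, 0.7, -0.6]
grip_width: 24.2
```

Request:
carry_out([
  [0,0,0,0,0,0,0.145],
  [0,0,0,0,0,0,0.145],
  [0,0,0,0,0,0,0.145],
  [0,0,0,0,0,0,0.145],
  [0,0,0,0,0,0,0.145],
  [0,0,0,0,0,0,0.145],
  [0,0,0,0,0,0,0.145],
  [0,0,0,0,0,0,0.145],
  [0,0,0,0,0,0,0.145],
  [0,0,0,0,0,0,0.145],
])

```text
t: 26.55
tool_pos: [440.5, -100.3, 125.2]
tcp_rot: [[-0.054, 0.999, -0.002], [0.999, 0.054, -0.003], [-0.003, -0.003, -1.0]]
force: [-0.4, 0.3, -0.7]
grip_width: 23.7
```

Request:
carry_out([
  [0,0,0,0,0,0,0.145],
  [0,0,0,0,0,0,0],
  [0,0,0,0,0,0,0],
])

```text
t: 26.85
tool_pos: [440.6, -100.3, 125.2]
tcp_rot: [[0.081, 0.997, -0.002], [0.997, -0.081, -0.003], [-0.003, -0.002, -1.0]]
force: [0.4, -0.6, -0.7]
grip_width: 24.0
```

```bash
python3 - <<'E'
from h import *
to(440.3,-100.7,7,85)
f=imaging.grab_frame("wrist");cv2.imwrite("pics/w7.png",f["img"])
E
```

```text
pos [ 440.6 -100.3  125.2] th 85.36 tilt [-0.0025 -0.0032] shift cm [-1.000e-02  0.000e+00  1.182e+01] rz 0.006 w 24.0 F [ 0.4 -0.6 -0.7] t 26.85 j7 -0.62
```

View pics/w7.png

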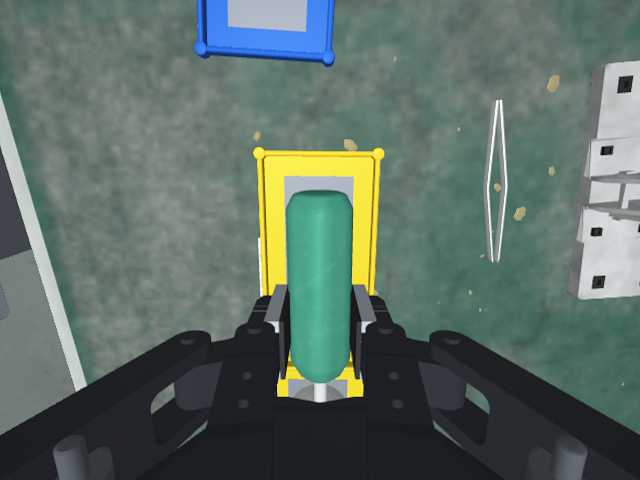

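Driver level and centred over the yellow long compartment (tray edges 263/378, handle 320). Lower.

Request:
carry_out([
  [0,0,0,2,0,0,0],
  [0,0,0,3,0,0,0],
  [0,0,0,3,0,0,0],
  [0,0,0,1.5,0,0,0],
  [0,0,0,0.8,0,0,0],
  [0,0,0,0.4,0,0,0],
  [0,0,0,0,0,0,0],
  [0,0,0,0,0,0,0],
])

```text
t: 27.7
tool_pos: [440.9, -100.7, 18.5]
tcp_rot: [[0.084, 0.996, -0.001], [0.996, -0.084, -0.003], [-0.003, -0.001, -1.0]]
force: [-0.4, -0.9, -0.2]
grip_width: 24.2
```

```bash
python3 - <<'E'
from h import *
to(440.3,-100.7,7.5,85)
E
```

```text
pos [ 440.9 -100.7   18.5] th 85.16 tilt [-0.0013 -0.0029] shift cm [-0.   -0.06  1.1 ] rz 0.003 w 24.2 F [-0.4 -0.9 -0.2] t 27.7 j7 -0.88
```

Request:
carry_out([
  [0,0,0,0.7,0,0,0],
  [0,0,0,0.4,0,0,0],
  [0,0,0,0,0,0,0],
  [0,0,0,0,0,0,0],
])

```text
t: 28.1
tool_pos: [440.4, -100.7, 6.9]
tcp_rot: [[0.085, 0.996, -0.002], [0.996, -0.085, -0.003], [-0.003, -0.002, -1.0]]
force: [-0.5, 0.2, -0.3]
grip_width: 24.0
```

Request:
carry_out([
  [0.45,0,0,0,0,0,0],
  [0.45,0,0,0,0,0,0],
  [0.45,0,0,0,0,0,0],
  [0.45,0,0,-1,0,0,0],
  [0.45,0,0,-3,0,0,0],
  [0.45,0,0,-4,0,0,0],
  [1,0,0,-4,0,0,0],
  [1,0,0,-4,0,0,0],
  [1,0,0,-4,0,0,0],
  [1,0,0,0,0,0,0],
])

```text
t: 29.1
tool_pos: [443.8, -100.0, 211.2]
tcp_rot: [[0.085, 0.996, 0.006], [0.996, -0.085, -0.005], [-0.004, 0.006, -1.0]]
force: [0.2, 0.4, -0.1]
grip_width: 85.5
```

```bash
python3 - <<'E'
from h import *
to(601,61,200,81.6)
E
```

```text
pos [ 443.8 -100.   211.2] th 85.12 tilt [ 0.0061 -0.0048] shift cm [17.39 14.29  1.14] rz 0.061 w 85.5 F [ 0.2  0.4 -0.1] t 29.1 j7 -0.48
```

Request:
carry_out([
  [1,3.48,0,0,0,0,0],
  [1,3.48,0,0,0,0,0],
  [1,3.48,0,0,0,0,0],
  [1,3.48,0,0,0,0,0],
  [1,3.48,3.57,0,0,0,0],
  [1,0,3.57,0,0,0,0],
  [1,0,3.57,0,0,0,0],
  [1,0,3.57,0,0,0,0],
  [1,0,0,0,0,0,0],
  [1,0,0,0,0,0,0],
])

```text
t: 30.1
tool_pos: [597.1, 61.1, 204.7]
tcp_rot: [[0.085, 0.996, -0.005], [0.996, -0.085, -0.003], [-0.003, -0.005, -1.0]]
force: [-0.6, 0.1, 0.3]
grip_width: 85.6
```

```bash
python3 - <<'E'
from h import *
to(602,61,35,85)
f=imaging.grab_frame("wrist");cv2.imwrite("pics/w8.png",f["img"])
for r in finder.trace("dropper_bottle",f)[:2]:
    print(r["p"],r["pixel"],cv2.boundingRect(r["mask"].astype(np.uint8)))
print([np.round(proj(f,(602,61,z)),0) for z in(0,65,102)])
E
```

```text
pos [597.1  61.1 204.7] th 85.13 tilt [-0.0051 -0.0028] shift cm [ 0.08  0.57 16.97] rz 0.002 w 85.6 F [-0.6  0.1  0.3] t 30.1 j7 -0.73
0.57 [328.3, 219.0] (308, 196, 39, 49)
[array([327., 217.]), array([328., 231.]), array([329., 243.])]
```

View pics/w8.png

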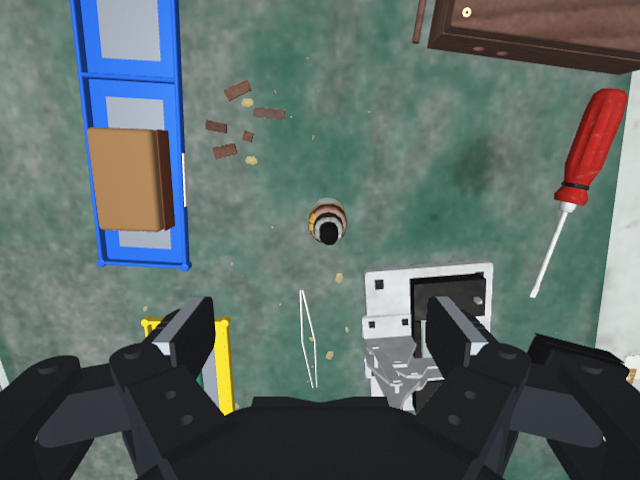

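Bulb at (328,232), body columns 308–347; tweezers (310,340) lie behind, clear of the fingers. A small correction of about 4 mm each way, then down to z ≈ 36 so the bulb stays off the palm.

Request:
carry_out([
  [1,0.43,0.45,1,0,0,0],
  [1,0,0,3,0,0,0],
  [1,0,0,4,0,0,0],
  [1,0,0,3,0,0,0],
  [1,0,0,2,0,0,0],
  [1,0,0,1,0,0,0],
  [1,0,0,0.5,0,0,0],
  [1,0,0,0,0,0,0],
  [1,0,0,0,0,0,0],
])

```text
t: 31.1
tool_pos: [603.0, 65.0, 62.1]
tcp_rot: [[0.085, 0.996, -0.001], [0.996, -0.085, -0.002], [-0.003, -0.001, -1.0]]
force: [-0.4, -0.3, 0.8]
grip_width: 85.5
```

```bash
python3 - <<'E'
from h import *
to(602,65,35.5,85)
E
```

```text
pos [603.   65.   62.1] th 85.14 tilt [-0.0008 -0.0024] shift cm [-0.   -0.1   2.66] rz 0.003 w 85.5 F [-0.4 -0.3  0.8] t 31.1 j7 -0.87
```

Request:
carry_out([
  [1,0,-0.05,1.2,0,0,0],
  [1,0,0,0.9,0,0,0],
  [1,0,0,0.5,0,0,0],
  [1,0,0,0,0,0,0],
  [1,0,0,0,0,0,0],
])

```text
t: 31.6
tool_pos: [601.7, 64.8, 34.8]
tcp_rot: [[0.084, 0.996, -0.003], [0.996, -0.084, -0.003], [-0.003, -0.003, -1.0]]
force: [-0.6, -0.2, 0.2]
grip_width: 85.6
```

```bash
python3 - <<'E'
from h import *
to(602,65,35.5,85)
f=imaging.grab_frame("wrist");cv2.imwrite("pics/w9.png",f["img"])
E
```

```text
pos [601.7  64.8  34.8] th 85.15 tilt [-0.0029 -0.0027] shift cm [ 0.03  0.03 -0.07] rz 0.003 w 85.6 F [-0.6 -0.2  0.2] t 31.6 j7 -0.9
```

View pics/w9.png

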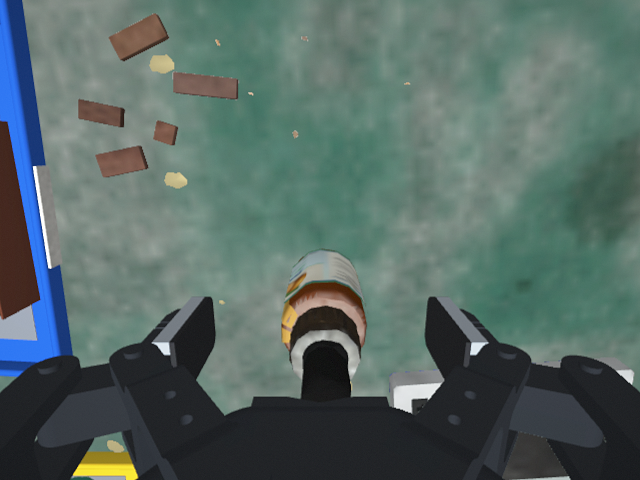

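Bottle at (325,320), centred between the open fingers. Close and lift.

Request:
carry_out([
  [0.5,0,0,0,0,0,0],
  [0,0,0,0,0,0,0],
  [0,0,0,0,0,0,0],
  [0,0,0,0,0,0,0],
  [0,0,0,0,0,0,0],
  [0,0,0,0,0,0,0],
  [0,0,0,0,0,0,0],
  [0,0,0,0,0,0,0],
  [0,0,0,0,0,0,0],
])

```text
t: 32.55
tool_pos: [602.1, 64.7, 35.4]
tcp_rot: [[0.085, 0.996, -0.002], [0.996, -0.085, -0.003], [-0.003, -0.002, -1.0]]
force: [1.0, -1.0, 4.8]
grip_width: 31.3
```

Request:
carry_out([
  [0,0,0,-1,0,0,0],
  [0,0,0,-2,0,0,0],
  [0,0,0,-3,0,0,0],
  [0,0,0,-3,0,0,0],
  [0,0,0,-1,0,0,0],
  [0,0,0,0,0,0,0],
])

```text
t: 33.15
tool_pos: [602.6, 65.1, 136.3]
tcp_rot: [[0.085, 0.996, -0.0], [0.996, -0.085, -0.003], [-0.003, -0.0, -1.0]]
force: [-0.1, 0.6, -1.1]
grip_width: 31.2
```

```bash
python3 - <<'E'
from h import *
to(446,241.5,42,82)
f=imaging.grab_frame("wrist");cv2.imwrite("pics/w10.png",f["img"])
E
```

```text
pos [602.6  65.1 136.3] th 85.13 tilt [-0.0003 -0.0026] shift cm [ 16.28 -17.1    9.39] rz 0.055 w 31.2 F [-0.1  0.6 -1.1] t 33.15 j7 -0.8
```

View pics/w10.png

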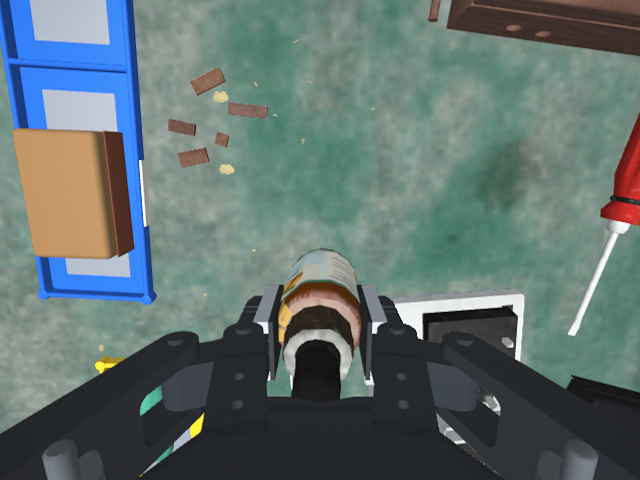

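Bottle held upright at (320,320). Carry to the blue square.

Request:
carry_out([
  [0,2.71,-2.85,0,0,0,0],
  [0,2.71,-2.85,0,0,0,0],
  [0,2.71,-2.85,0,0,0,0],
  [0,2.71,-2.85,0,0,0,0],
  [0,2.71,-2.85,0,0,0,0],
  [0,2.71,-2.85,0,0,0,0],
  [0,0,0,0,0,0,0.055],
  [0,0,0,0,0,0,0],
  [0,0,0,0,0,0,0],
])

```text
t: 34.1
tool_pos: [445.2, 240.2, 133.8]
tcp_rot: [[0.139, 0.99, -0.004], [0.99, -0.139, -0.005], [-0.005, -0.004, -1.0]]
force: [0.6, -0.0, -1.4]
grip_width: 31.3
```

```bash
python3 - <<'E'
from h import *
to(446,241.5,39,82)
f=imaging.grab_frame("wrist");cv2.imwrite("pics/w11.png",f["img"])
E
```

```text
pos [445.2 240.2 133.8] th 82.01 tilt [-0.0043 -0.0047] shift cm [0.19 0.09 9.48] rz 0.0 w 31.3 F [ 0.6 -0.  -1.4] t 34.1 j7 -1.3
```

View pics/w11.png

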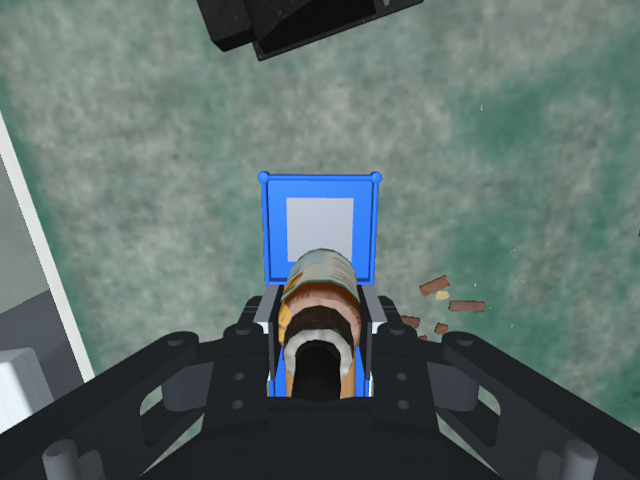

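Square compartment centred at column 320, aligned. Lower to z ≈ 38.5.

Request:
carry_out([
  [0,0.15,0.1,1,0,0,0],
  [0,0,0,2,0,0,0],
  [0,0,0,2.5,0,0,0],
  [0,0,0,1.5,0,0,0],
  [0,0,0,0.8,0,0,0],
  [0,0,0,0.4,0,0,0],
  [0,0,0,0,0,0,0],
  [0,0,0,0,0,0,0],
])

```text
t: 34.95
tool_pos: [446.8, 242.8, 53.4]
tcp_rot: [[0.139, 0.99, -0.002], [0.99, -0.139, -0.002], [-0.002, -0.002, -1.0]]
force: [-0.3, 0.1, -0.7]
grip_width: 30.8
```

```bash
python3 - <<'E'
from h import *
to(446,241.5,38.8,82)
E
```

```text
pos [446.8 242.8  53.4] th 81.99 tilt [-0.0018 -0.0022] shift cm [-0.13 -0.05  1.46] rz -0.0 w 30.8 F [-0.3  0.1 -0.7] t 34.95 j7 -1.43
```

Request:
carry_out([
  [0,0,0,0.7,0,0,0],
  [0,0,0,0.4,0,0,0],
  [0,0,0,0.2,0,0,0],
  [0,0,0,0,0,0,0],
  [0,0,0,0,0,0,0],
])

```text
t: 35.45
tool_pos: [446.3, 242.5, 39.9]
tcp_rot: [[0.139, 0.99, -0.003], [0.99, -0.139, -0.003], [-0.003, -0.002, -1.0]]
force: [0.8, -0.4, -0.4]
grip_width: 31.4
```

Request:
carry_out([
  [0,0,0,0.1,0,0,0],
  [0,0,0,0.05,0,0,0],
  [0,0,0,0,0,0,0],
  [0.45,0,0,0,0,0,0],
  [0.5,0,0,0,0,0,0],
  [0.7,0,0,0,0,0,0],
  [1,0,0,0,0,0,0],
  [1,0,0,0,0,0,0],
  [1,0,0,0,0,0,0],
])

```text
t: 36.35
tool_pos: [446.4, 242.5, 38.5]
tcp_rot: [[0.139, 0.99, -0.003], [0.99, -0.139, -0.003], [-0.003, -0.002, -1.0]]
force: [-0.1, 0.2, -0.4]
grip_width: 85.2
```

Request:
carry_out([
  [1,0,0,-0.5,0,0,0],
  [1,0,0,-2,0,0,0],
  [1,0,0,-4,0,0,0],
  [1,0,0,-4,0,0,0],
  [1,0,0,-4,0,0,0],
  [1,0,0,-4,0,0,0],
  [1,0,0,0,0,0,0],
])

```text
t: 37.05
tool_pos: [449.1, 245.4, 228.6]
tcp_rot: [[0.139, 0.99, 0.006], [0.99, -0.139, 0.002], [0.003, 0.006, -1.0]]
force: [1.0, 0.5, -0.9]
grip_width: 85.4
```

Request:
carry_out([
  [1,0,4,0,0,0,0],
  [1,0,4,0,0,0,0],
  [1,0,4,0,0,0,0],
  [1,0,4,0,0,0,0],
  [1,0,0,0,0,0,0],
  [1,0,0,0,0,0,0],
  [1,0,0,0,0,0,0],
])

```text
t: 37.75
tool_pos: [603.7, 221.3, 222.7]
tcp_rot: [[0.137, 0.99, -0.004], [0.99, -0.138, -0.003], [-0.004, -0.004, -1.0]]
force: [-0.7, 0.0, 0.6]
grip_width: 85.3
```

```bash
python3 - <<'E'
from h import *
f=imaging.grab_frame("top");im=f["img"];g=cv2.imread("pics/top0.png")
def P(t,p,z):
    c,y=t;x=np.array([y[1],-y[0]]);return np.append(np.array(c)+p[0]*x+p[1]*np.array(y),z)
B=((433.3,155.5),np.array([-.145,-.989]));Y=((434.4,-167.4),np.array([.087,.996]))
hsv=cv2.cvtColor(im,cv2.COLOR_BGR2HSV)
for n,lo,hi,near,z,t in [("block",(8,80,60),(20,220,220),proj(f,(427,114,37)),37,B),("cap",(0,150,100),(5,255,255),proj(f,(427,-254,69)),69,Y),("handle",(60,100,60),(90,255,255),proj(f,(440,-90,16)),16,Y)]:
    m=cv2.inRange(hsv,lo,hi);k=np.zeros_like(m);cv2.circle(k,tuple(int(v) for v in near),32,255,-1);m&=k
    n_,l,s,c=cv2.connectedComponentsWithStats(m);i=1+np.argmax(s[1:,4])
    w=np.array([ray(f,q,z)[:2] for q in np.argwhere(l==i)[:,::-1]],np.float32);r=cv2.minAreaRect(w)
    d=np.array(r[0])-t[0];y=t[1];print(n,np.round(r[1]),r[2],"tray xy",round(d@[y[1],-y[0]],1),round(d@y,1))
for k in ["dropper_bottle","marker","tweezers"]:
    print(k,[(round(float(r["p"]),2),r["pixel"]) for r in finder.trace(k,f)[:1]])
print("bulb at centre expected",proj(f,(446,241.5,105)))
cv2.imwrite("pics/end.png",cv2.resize(im[220:380,130:430],None,fx=2.66,fy=2.66,interpolation=cv2.INTER_CUBIC))
d=cv2.absdiff(im,g).max(2);print("diff near marker/tweezers",d[235:285,385:412].max(),d[265:282,270:325].max())
to(0,0,0,0)
E
```

```text
block [3. 2.] 88.75481414794922 tray xy -74.6 20.6
cap [39. 38.] 88.13563537597656 tray xy 0.6 -88.3
handle [71. 21.] 85.61441802978516 tray xy 1.3 77.1
dropper_bottle []
marker [(0.82, [399.1, 254.4])]
tweezers []
bulb at centre expected [162.43504494 325.26740193]
diff near marker/tweezers 3 3
pos [604.4 221.2 223.4] th 82.08 tilt [-0.0025 -0.0031] shift cm [-30.16 -56.77  22.56] rz 1.433 w 85.3 F [ 0.5  1.1 -0.5] t 37.95 j7 -0.98
```

View pics/end.png

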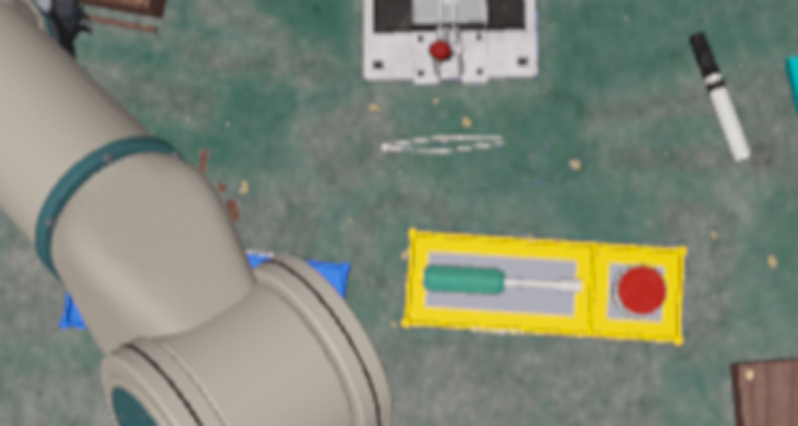

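The yellow kit is right (driver middle at tray y ≈ 41, cap at −88); marker and tweezers pixels are unchanged. The arm hides the blue tray, so I move it aside.

Request:
carry_out([
  [1,0,-4,0,0,0,0],
  [1,0,-4,0,0,0,0],
  [1,-4.5,0,0,0,0,0],
  [1,-4.5,0,0,0,0,0],
  [1,-4.5,0,0,0,0,0],
  [1,-4.5,0,0,0,0,0],
  [1,-4.5,0,0,0,0,0],
  [1,-4.5,0,0,0,0,0],
  [1,-4.5,0,0,0,0,0],
  [1,-4.5,0,0,0,0,0],
])

```text
t: 38.95
tool_pos: [475.2, -126.2, 224.9]
tcp_rot: [[0.138, 0.99, -0.002], [0.99, -0.139, -0.004], [-0.004, -0.001, -1.0]]
force: [0.6, -0.2, 0.0]
grip_width: 85.0
```

Request:
carry_out([
  [1,-4.5,0,0,0,0,0],
  [1,-4.5,0,0,0,0,0],
  [1,-4.5,0,0,0,0,0],
  [1,0,0,0,0,0,0],
  [1,0,0,0,0,0,0],
])

```text
t: 39.45
tool_pos: [456.5, -259.0, 224.8]
tcp_rot: [[0.142, 0.99, -0.003], [0.99, -0.142, -0.003], [-0.003, -0.002, -1.0]]
force: [-0.5, 0.3, 0.3]
grip_width: 85.6
```

```bash
python3 - <<'E'
from h import *
f=imaging.grab_frame("top");im=f["img"]
hsv=cv2.cvtColor(im,cv2.COLOR_BGR2HSV);m=cv2.inRange(hsv,(8,80,60),(20,220,220));k=np.zeros_like(m);p=proj(f,(427,114,37));cv2.circle(k,tuple(int(v) for v in p),30,255,-1);m&=k
n_,l,s,c=cv2.connectedComponentsWithStats(m);i=1+np.argmax(s[1:,4])
w=np.array([ray(f,q,37)[:2] for q in np.argwhere(l==i)[:,::-1]],np.float32);r=cv2.minAreaRect(w)
d=np.array(r[0])-(433.3,155.5);y=np.array([-.145,-.989]);print(np.round(r[1]),r[2],"tray xy",d@[y[1],-y[0]],d@y)
for k in ["dropper_bottle","tweezers"]: print(k,[(round(float(r["p"]),2),r["pixel"]) for r in finder.trace(k,f)[:1]])
print("expected bulb/base",proj(f,(446,241.5,105)),proj(f,(446,241.5,3)))
cv2.imwrite("pics/end2.png",cv2.resize(im[280:370,140:280],None,fx=5.5,fy=5.5,interpolation=cv2.INTER_CUBIC))
E
```

```text
[90. 52.] 83.17301940917969 tray xy -1.3414050109863165 45.69084487915039
dropper_bottle [(0.73, [169.5, 325.2])]
tweezers [(0.54, [276.7, 271.8])]
expected bulb/base [162.43504494 325.26740193] [173.81323419 326.31482302]
```

View pics/end2.png

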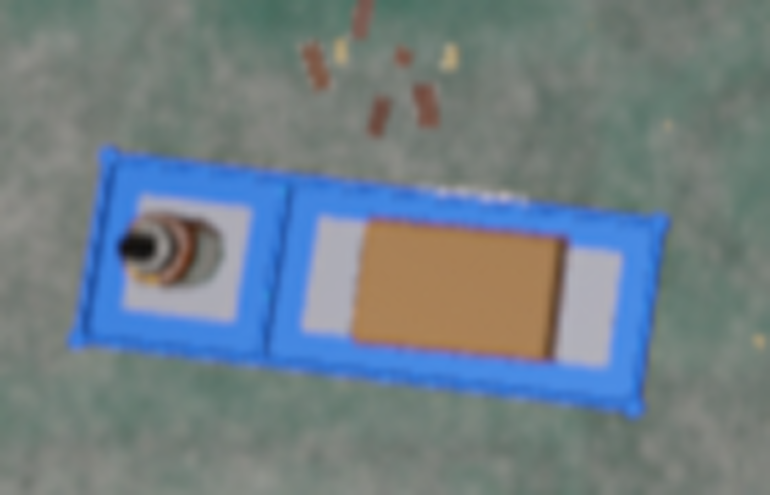

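The bottle stands in the square compartment (bulb at crop (135,247), within about 5 mm of where it should be) and the block lies flat in the long one. Handing in.

```bash
python3 -c "
from h import *
print(hand_in())"
```

```text
the job is handed in; nothing more can be done
None
```

I made up both kits and handed the job in at about 39.5 s; the hand-in gave no verdict. In order, I placed the cork block (blue tray, long compartment), the jar (yellow, square), the nut driver (yellow, long, lengthwise) and the dropper bottle (blue, square). The gripper ended open and clear, at a height of about 225 mm.

These are the last checks, from the top camera:

| Thing | Position in its tray (x, y) | Target |
|---|---|---|
| Block | (−1, 46) mm, flat | (0, 42) mm |
| Jar cap | (1, −88) mm | (0, −87) mm |
| Driver middle | (1, 41) mm, within about 1° of lengthwise | (0, 42) mm |
| Bottle | bulb within about 5 mm of where it should show, looks upright | square's centre |

- **Marker and tweezers:** their pixels were unchanged from the start, before the last move, which only took the arm aside.
- **Disagreements:** the wrist and top cameras differed by about 3 mm on the jar and 4 mm on the bottle, within tolerance; I gripped at values between the two.
- **Failed checks:** the network's first choice for the sanding block in the wrist picture was the turquoise look-alike, so I used colour instead. My first final check of the blue tray failed because the arm hid it, so I moved the arm aside and repeated it.
- **Pictures:** I viewed 16, which is the limit.

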